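Open a souvenir showcase whose lid may be caught, and hold it open

TASK

Open the little souvenir showcase for restocking: first give the lid's handle a gentle upward tug, before touching the catch, to learn whether the lid is caught, and if it is, slide the catch over to free it. Then lift the lid to about halfway (some 50 degrees) and finish while still holding it there with the fingers, since it falls shut by itself. Do not wrench the lid against the catch, and leave the mug, snow globe and bottle opener where they are.

Things in the scene. Friction and masses are not known exactly. Their poses are not given: they have to be found in the camera images.
- case: dark wooden counter-top showcase, 240 x 320 x 85 mm (its x, y, z), fixed to the counter, with a clear framed lid on top and badges and watches inside; stands at a different place and yaw each time. Origin: centre of its underside. Its -x side is the front (towards the robot), +y is left seen from the robot, z up. The flat front ledge (x from -120 to -75 mm, top at z = 85 mm) carries the catch; the lid covers the rest
- lid_handle (a point): middle of the lid's handle bar: round steel bar 10 mm thick, 110 mm long along the case's y, on two end posts; bar axis 38 mm above the lid's top face. With the lid shut it lies at (-45, 0, 131) mm in the case's frame. The lid (190 x 316 x 8 mm, about 0.6 kg) is lifted by it; the bar may turn between the fingers as the lid swings
- lid_hinge (a point): middle of the lid's hinge line, on the far rim, at (115, 0, 85) mm in the case's frame; the hinge runs along the case's y. The handle bar's axis is 160 mm in front of it and 46 mm above it with the lid shut
- lid (a joint): angle of the lid: 0 shut, growing as the front edge rises, 1.7 fully open; no stay, it falls shut when let go below about 1.2. If caught, it rises only through about 0.045 rad of play (8 mm at the front edge) and then stops hard (a pull of about 10 N is enough to tell, never over 45 N); if not caught it lifts freely with about 3 to 5 N at the handle
- catch_tab (a point): centre of the top face of the catch's upright steel thumb tab, 22 x 14 x 30 mm (case's x, y, z), at (-98.5, 60 + slide, 117) mm in the case's frame; it stands on the front ledge, in front of and left of the handle, with nothing within 40 mm along its track except the flat track plate. Pinch it from above across its 14 mm, or push it
- catch (a joint): slide of the catch along the case's +y (left), m: 0 to 0.03. It starts near 0, looking shut; there its hidden tongue may or may not be under the lid's keeper, which cannot be seen. At 0.024 or more the lid is always free. About 3 N to slide, stays where it is left
- mug: white mug, 80 mm across, 92 mm tall, origin at the centre of its underside; stands left of the case; not to be moved
- globe: snow globe on a wooden foot, 72 mm across, 87 mm tall, origin at the centre of its underside; right of the case; not to be moved
- opener: flat steel bottle opener, about 100 x 44 x 7 mm, lying right of the case nearer the robot, origin at its underside; not to be moved

How it is judged:
By the outcome, as a careful person would: the job done as asked, in the order asked, and still so for the second after the job is handed in, while the arm keeps its last pose, push and grip.
It also fails if it takes over 61 s, if anything falls off the work surface, if the arm or the gripper's body presses on something with over 40 N, if the wrist force passes 120 N, or if a joint passes its speed limit or range.

ROBOT

A 6-joint arm with a two-finger parallel gripper is mounted at the origin on the work surface. World frame = base frame: x ahead of the robot, y to its left, z up, the work surface at z = 0. Lengths are in mm, angles in rad, forces in N, time in s.
With the tool pointing down it reaches from about 275 to 750 mm from the base axis. Payload 10.2 kg.
Tool frame: the origin (TCP) lies at the very end of the fingers, on their centre line; the grasp point (between the pads) lies 19 mm behind it; z points along the fingers, y is the line along which they close (so a half turn about z gives the same grasp; the last joint's range is limited). The gripper opens to 85 mm and grips with 20 to 120 N. Pads are 22 mm wide; open, the fingers measure 114 mm over their backs; the gripper's body (76 mm by 85 mm) begins 54 mm behind the grasp point. The pads swing forward as they close: fully open they stand 13 mm farther back than shut.
Start: joints at [-1.569, 0.313, 1.498, -0, 1.331, -0.223], TCP at [117.015, -511.799, 231.294] pointing down, gripper open.
Joint ranges: [-2.94, 2.94], [-0.97, 2.17], [0.19, 2.56], [-1.23, 4.37], [0.02, 3.11], [-2.88, 2.88]. Speed limits (rad/s): [2.39, 2.39, 3.01, 3.14, 3.14, 3.14].

INTERFACE

Orientations are given as a unit quaternion [w, x, y, z].
In Python, from rig import ctrl gives the robot as it stands.
- The arm moves only by the shell command python3 -m pendant 'ROWS' [FORCE]. ROWS is JSON, a list that holds one entry, the list of rows, each a list of 5 numbers: the shift along the tool's x, y, z normalised to -1 to 1, where 1 is 200 mm, then the turn about the tool's z normalised to -1 to 1, where 1 is pi rad, then the opening, from 0 (shut) to 1 (fully open). In form: [[[dx, dy, dz, spin, hand], ...]]. A call has 1 to 12 rows; each row is the pose to reach, as a shift and turn from the pose commanded when the call began, along the tool's axes at that moment, turning the shorter way round; what a row does not reach only later rows make up. A row lasts 1/10 s, in which the tool goes at most 50 mm and 8.59 degrees, less where a joint would pass 70% of its speed; a pose out of reach is approached as far as the arm can. A call with a number of a shift or a turn outside -1 to 1 is refused whole. A call with a gripper value outside its range is refused whole. The fingers move at their own pace and stop on an object; FORCE is the grip in N (left out, the last holds). Time passes only in rows, so rows that repeat a pose let the fingers close. It gives the time, the measured TCP pose, the force, the opening and the grip force at its end, in the units of the state.
- ctrl.sense(): the state, without advancing time (a new reading comes with each control period).
- ctrl.capture(name): name is "scene" or "top"; returns (picture, depth): 420x560x3 uint8, blue, green, red; 420x560 float32, mm along the optical axis (not along the pixel's ray), 0 where there is no reading.
- ctrl.get_calibration(name): a dict with "K" (3x3 intrinsics, pixels), "D" ([k1, k2, p1, p2, k3] as OpenCV has them; the pictures are not rectified), "origin" and "rotation" of the camera in the world. Camera axes: x right, y down, z forward; pixel columns grow to the right and rows downward; lengths in mm; the calibration is good to about 2 mm. A picture is of the moment at which its call begins. get_calibration takes no time and is no camera call.
- ctrl.finish_job(): hands the job in; it is judged then, once.
The state is a dict: "time_s": time; "joints": joint angles; "dq": joint speeds; "tau": joint torques, N m; "eef_pos": TCP position; "ee_rot": TCP orientation; "force": force on the tool from outside, world axes, zero at the start; "wrist_torque": the same for the moment, N m; "grip_width": opening from 0.0 (shut) to 1.0 (fully open); "grip_force": force on a finger pad.
Only numpy, scipy, OpenCV 4.12 (cv2) and the standard library are available. Lean on these libraries where they do the work, as an engineer would, in place of code of your own. Each camera call takes 0.05 s, during which the arm holds its last target. There are 200 camera calls.

## Working session

There is one attempt and no reset: what is moved stays moved. The work goes in short steps, Python scripts to look and compute and a shell command to move; the robot and the scene stay as the last step left them, time stands still between calls to the robot, and variables do not carry over. Pictures are saved under pics/ and viewed, at most 10 in all, crops included, and the job is handed in when it is done.

```bash
mkdir -p pics; ls
python3 - <<'E'
from rig import ctrl
import cv2,numpy as np
for n in("scene","top"):
    p,d=ctrl.capture(n); cv2.imwrite(f"pics/{n}0.png",p); np.save(f"{n}0.npy",d)
    c=ctrl.get_calibration(n); print(n,c)
print(ctrl.sense())
E
```

```text
pics
scene {'K': array([[521.46195595,   0.        , 282.8836872 ],
       [  0.        , 521.46195595, 209.7972487 ],
       [  0.        ,   0.        ,   1.        ]]), 'D': array([-0.20113132,  0.        ,  0.        ,  0.        ,  0.        ]), 'origin': array([1492.7777386 ,   80.76492312, 1013.21907315]), 'rotation': array([-0.26734651,  0.63787144,  0.66752128, -0.27579196])}
top {'K': array([[457.56114087,   0.        , 281.56177649],
       [  0.        , 457.56114087, 206.10308989],
       [  0.        ,   0.        ,   1.        ]]), 'D': array([-0.02112466,  0.        ,  0.        ,  0.        ,  0.        ]), 'origin': array([ 460.14032301,   20.35596233, 1078.12878339]), 'rotation': array([-0.03957831,  0.71103575, -0.7006758 ,  0.04376234])}
{'time_s': 0.1, 'joints': array([-1.56938061e+00,  3.13398542e-01,  1.49833463e+00,  6.09318844e-06,
        1.33102083e+00, -2.23417965e-01]), 'dq': array([ 0.00141722,  0.00032127, -0.00244928, -0.00083317, -0.00172208,
       -0.00011268]), 'tau': array([ 2.29069250e-03, -4.12901330e+01, -2.60146379e+01, -2.38700477e-04,
        3.08077353e-03, -3.44283535e-05]), 'eef_pos': array([ 117.02585558, -511.56059294,  230.79997716]), 'ee_rot': array([-5.76770914e-04,  9.93687792e-01,  1.12179475e-01,  6.72638034e-05]), 'force': array([ 5.09718106e-01,  7.77942605e-05, -1.13022337e-01]), 'wrist_torque': array([-0.04010832, -0.03817691, -0.00261439]), 'grip_force': 0.0, 'grip_width': 0.9978174706460085}
```

View pics/top0.png

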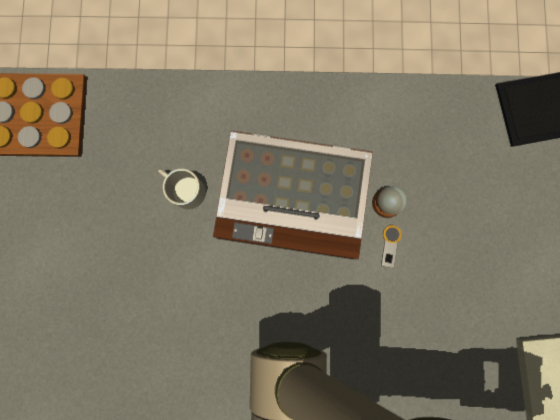

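View pics/scene0.png

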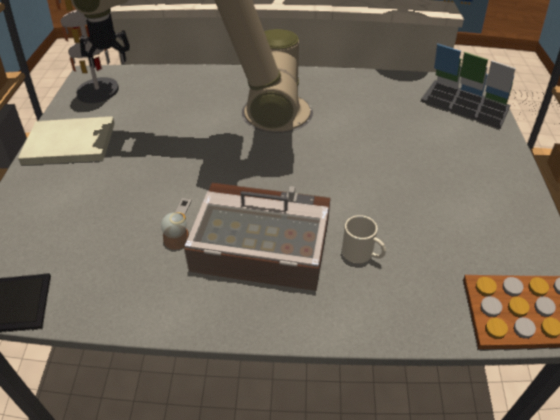

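Top view: the case is at about (295,195), handle bar from (266,209) to (317,216), catch tab near (260,233), mug at (182,188), globe at (390,201). I'll enlarge the handle area to read it more closely.

```bash
cat > h.py <<'E'
import cv2,numpy as np
from rig import ctrl
from scipy.spatial.transform import Rotation as R
def rot(q): return R.from_quat(np.r_[q[1:],q[0]])
def px(n,uv,z):
    c=ctrl.get_calibration(n); uv=np.float64(uv).reshape(-1,1,2)
    r=cv2.undistortPoints(uv,c["K"],c["D"])[:,0]; r=rot(c["rotation"]).apply(np.c_[r,np.ones(len(r))])
    o=c["origin"]; return o+r*((np.ravel(z)-o[2])/r[:,2])[:,None]
def crop(n,p,u0,v0,w,h,s,f): cv2.imwrite(f,cv2.resize(p[v0:v0+h,u0:u0+w],None,fx=s,fy=s,interpolation=cv2.INTER_CUBIC))
E
python3 - <<'E'
from h import *
crop("top",cv2.imread("pics/top0.png"),205,125,175,140,4.5,"pics/c1.png")
print(px("top",[(266,209),(317,216),(260,233),(214,238),(360,258)],[131,131,117,85,85]))
E
```

```text
[[ 565.83258316   47.86318662  131.        ]
 [ 552.77480477  -58.47334462  131.        ]
 [ 516.49323459   59.94326497  117.        ]
 [ 506.0481349   160.70181635   85.        ]
 [ 467.47530062 -155.80007934   85.        ]]
```

View pics/c1.png

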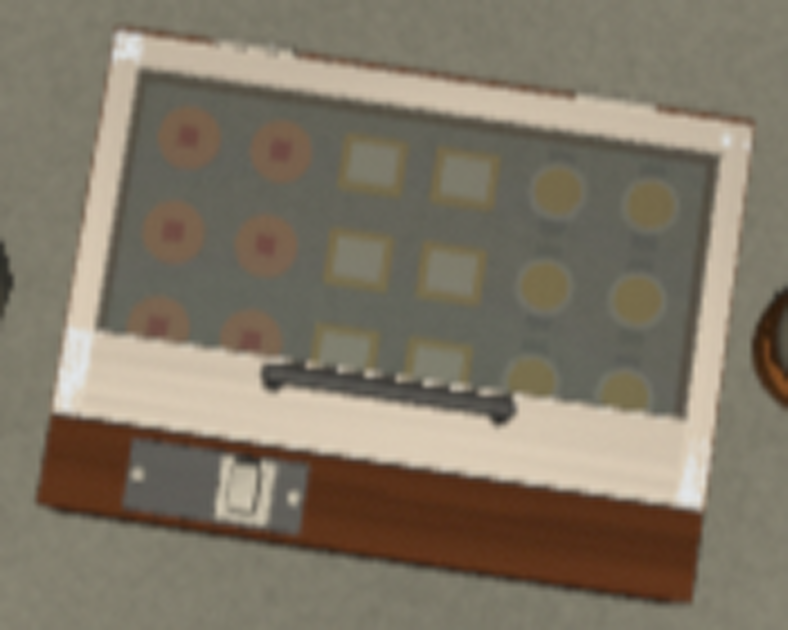

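The crop shows the bar ends at full-frame pixels (265,209) and (318,216), and the tab top at (259,233). That gives a yaw of about -0.121, a handle centre near (559,-5) and a tab near (515,60). I'll travel above the handle first.

```bash
python3 -m pendant '[[[0.9,-0.66,0,-0.39,1],[0.9,-0.66,0,-0.39,1],[0.9,-0.66,0,-0.39,1],[0.9,-0.66,0,-0.39,1],[0.9,-0.66,0,-0.39,1],[0.9,-0.66,0,-0.39,1],[0.9,-0.66,0,-0.39,1],[0.9,-0.66,0,-0.39,1],[0.9,-0.66,0,-0.39,1],[0.9,-0.66,0,-0.39,1]]]' 30
cat >> h.py <<'E'
def togo(t):
    s=ctrl.sense(); r=rot(s["ee_rot"]); m=r.as_matrix()
    print("t",s["time_s"],"pos",s["eef_pos"].round(1),"F",s["force"].round(1),"w",round(s["grip_width"],3),"g",round(s["grip_force"],1))
    print("shift",(r.inv().apply(np.array(t)-s["eef_pos"])/200).round(3),"yawy",np.arctan2(m[1,1],m[0,1]).round(4),"tilt",m[:,2].round(3))
E
python3 -c "
from h import *
togo([559,-5,231])"
```

```text
time_s: 1.1
eef_pos: [263.0, -342.9, 231.2]
ee_rot: [-0.0, 0.749, 0.662, 0.0]
force: [0.5, -0.2, -0.9]
grip_width: 0.994
grip_force: 0.0
t 1.1 pos [ 263.  -342.9  231.2] F [ 0.5 -0.2 -0.9] w 0.994 g 0.0
shift [1.859e+00 1.260e+00 1.000e-03] yawy -0.1236 tilt [-0.  0. -1.]
```

```bash
python3 -m pendant '[[[0.95,0.65,0,0,0.5],[0.95,0.65,0,0,0.5],[0.95,0.65,0,0,0.5],[0.95,0.65,0,0,0.5],[0.95,0.65,0,0,0.5],[0.95,0.65,0,0,0.5]]]' && python3 -m pendant '[[[0.91,0.61,0,0,0.5],[0.91,0.61,0,0,0.5],[0.91,0.61,0,0,0.5],[0.91,0.61,0,0,0.5],[0.91,0.61,0,0,0.5],[0.91,0.61,0,0,0.5],[0.91,0.61,0,0,0.5]]]'
python3 - <<'E'
from h import *
togo([559,-5,112])
p,d=ctrl.capture("scene"); crop("scene",p,150,130,200,150,4,"pics/s1.png")
E
```

```text
time_s: 1.7
eef_pos: [416.5, -167.6, 231.2]
ee_rot: [-0.0, 0.748, 0.664, 0.0]
force: [-0.2, -0.4, -0.1]
grip_width: 0.499
grip_force: 0.0
time_s: 2.4
eef_pos: [557.7, -4.9, 231.0]
ee_rot: [-0.0, 0.749, 0.662, -0.0]
force: [-0.2, -0.2, -0.2]
grip_width: 0.5
grip_force: 0.0
t 2.4 pos [557.7  -4.9 231. ] F [-0.2 -0.2 -0.2] w 0.5 g 0.0
shift [0.001 0.007 0.595] yawy -0.1227 tilt [-0.001 -0.    -1.   ]
```

View pics/s1.png

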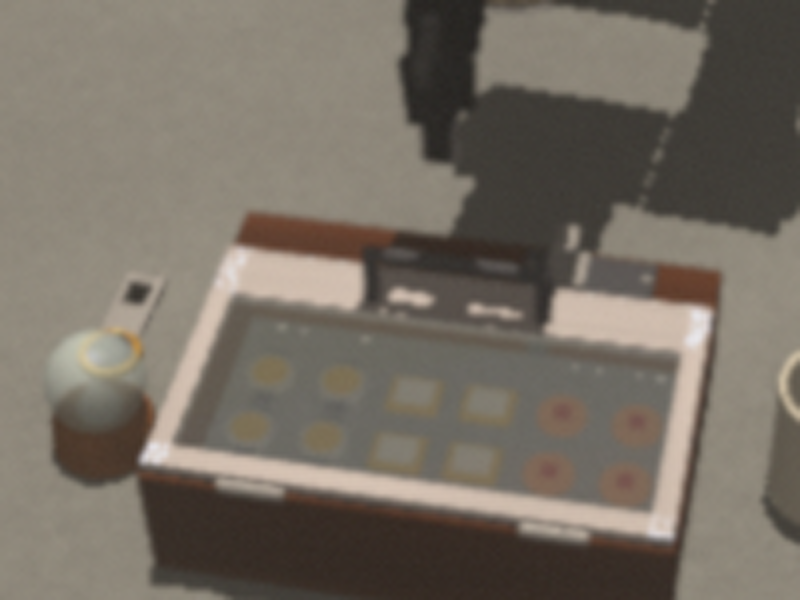

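The fingers at crop (437,155) hang above the handle, whose centre is at crop (455,258). I'll check that position against the scene camera while descending partway.

```bash
python3 -m pendant '[[[0,0.006,0.15,0,0.5],[0,0.006,0.3,0,0.5],[0,0.006,0.4,0,0.5],[0,0.006,0.5,0,0.5],[0,0.006,0.55,0,0.5],[0,0.006,0.595,0,0.5],[0,0.006,0.595,0,0.5]]]' 30
python3 - <<'E'
from h import *
print(px("scene",[(150+455/4,130+258/4),(150+437/4,130+157/4)],[131,231]))
togo([559,-5,112])
E
```

```text
time_s: 3.15
eef_pos: [558.8, -4.7, 111.8]
ee_rot: [-0.0, 0.749, 0.663, -0.0]
force: [-0.1, 0.2, -0.7]
grip_width: 0.5
grip_force: 0.0
[[554.43329136  -2.78184886 131.        ]
 [576.10452079  -9.66938782 231.        ]]
t 3.15 pos [558.8  -4.7 111.8] F [-0.1  0.2 -0.7] w 0.5 g 0.0
shift [-0.001  0.001 -0.001] yawy -0.1218 tilt [-0.001  0.    -1.   ]
```

No contact yet, so I'll close on the bar.

```bash
python3 -m pendant '[[[0,0,0,0,0.3],[0,0,0,0,0.2],[0,0,0,0,0.05],[0,0,0,0,0.05],[0,0,0,0,0.05],[0,0,0,0,0.05],[0,0,0,0,0.05]]]' 30
python3 -c "
from h import *
togo([559,-5,112])"
```

```text
time_s: 3.85
eef_pos: [561.0, -4.5, 113.3]
ee_rot: [0.002, 0.749, 0.663, 0.002]
force: [8.3, -0.4, -1.5]
grip_width: 0.098
grip_force: 29.7
t 3.85 pos [561.   -4.5 113.3] F [ 8.3 -0.4 -1.5] w 0.098 g 29.7
shift [-0.004 -0.01   0.006] yawy -0.1213 tilt [ 0.005 -0.001 -1.   ]
```

Bar gripped, about 3 mm further forward than the tool. I'll relieve the side force, then tug up gently in small steps.

```bash
python3 -m pendant '[[[0,0.012,0,0,0.05],[0,0.012,0,0,0.05],[0,0.012,-0.005,0,0.05],[0,0.014,-0.01,0,0.05],[0,0.016,-0.015,0,0.05],[0,0.018,-0.02,0,0.05],[0,0.019,-0.025,0,0.05],[0,0.019,-0.025,0,0.05]]]'
python3 -c "
from h import *
togo([559,-5,112])"
python3 -m pendant '[[[0,0.001,-0.005,0,0.05],[0,0.002,-0.01,0,0.05],[0,0.002,-0.01,0,0.05],[0,0.002,-0.01,0,0.05]]]'
```

```text
time_s: 4.65
eef_pos: [561.9, -4.6, 116.7]
ee_rot: [-0.001, 0.748, 0.663, -0.001]
force: [-5.3, -0.1, -3.3]
grip_width: 0.105
grip_force: 29.7
t 4.65 pos [561.9  -4.6 116.7] F [-5.3 -0.1 -3.3] w 0.105 g 29.7
shift [-0.004 -0.014  0.024] yawy -0.1207 tilt [-0.003  0.    -1.   ]
time_s: 5.05
eef_pos: [562.6, -4.7, 118.8]
ee_rot: [-0.001, 0.749, 0.663, -0.001]
force: [-4.8, -0.6, -3.7]
grip_width: 0.108
grip_force: 29.7
```

```bash
for i in 1 2; do python3 -m pendant '[[[0,0,-0.005,0,0.05],[0,0,-0.01,0,0.05],[0,0,-0.01,0,0.05],[0,0,-0.01,0,0.05]]]' | egrep 'pos|force'; done
```

```text
eef_pos: [563.2, -4.8, 120.9]
force: [-1.3, -2.6, -9.3]
grip_force: 29.2
eef_pos: [564.2, -4.9, 123.9]
force: [4.4, -2.5, -7.2]
grip_force: 29.8
```

```bash
python3 -m pendant '[[[0,0.002,-0.005,0,0.05],[0,0.003,-0.01,0,0.05],[0,0.003,-0.01,0,0.05],[0,0.003,-0.01,0,0.05]]]' | egrep 'pos|force|width'
python3 - <<'E'
from h import *
p,d=ctrl.capture("scene"); crop("scene",p,170,130,180,150,4,"pics/s2.png")
E
```

```text
eef_pos: [564.9, -5.0, 125.7]
force: [5.5, -2.7, -9.4]
grip_width: 0.106
grip_force: 29.7
```

View pics/s2.png

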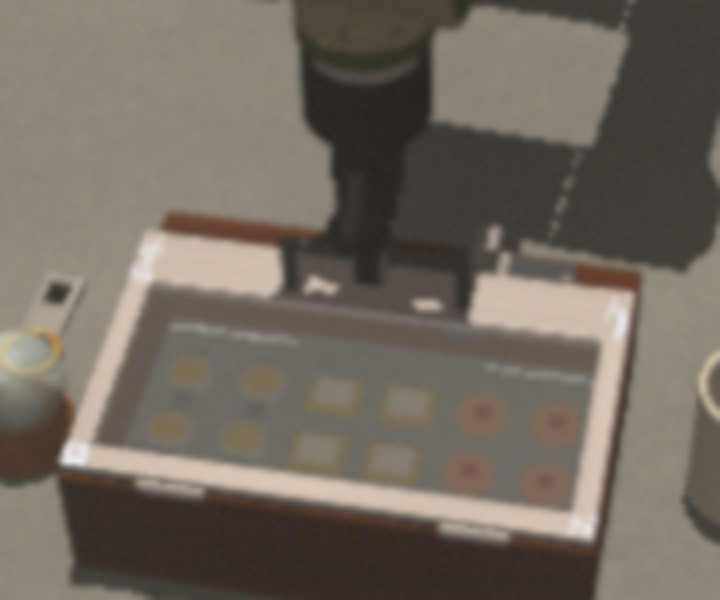

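The lid's front edge has come up slightly: its corner is now at crop (150,235), against (160,250) before. I'll use depth to measure how much.

Run:
```python
from h import *
d0=np.load("scene0.npy"); p,d=ctrl.capture("scene"); t0=np.load("top0.npy"); q,t=ctrl.capture("top")
np.save("s_now.npy",d)
# front frame strips of lid, left and right, top camera (rows 215-225 left; 228-232 right); rear frame as reference
for n,a,b,reg in (("topL",t0,t,(212,218,222,250)),("topR",t0,t,(222,230,335,352)),("rear",t0,t,(140,143,270,320))):
    r0,r1,c0,c1=reg; print(n,np.median(a[r0:r1,c0:c1]),np.median(b[r0:r1,c0:c1]))
togo([559,-5,112])
```

```text
topL 988.5497 974.2532
topR 987.598 974.5203
rear 1014.62854 1011.7227
t 6.4 pos [564.9  -5.  125.7] F [ 5.5 -2.8 -8.8] w 0.102 g 29.7
shift [-0.003 -0.029  0.068] yawy -0.1209 tilt [ 0.003 -0.    -1.   ]
```

Depth shows the lid up by about 14 mm near its front edge, or about 0.08 rad. That's well past the 0.045 rad play at low force, so the lid isn't caught and the catch stays untouched. I'll keep lifting along the hinge arc.

```bash
python3 -m pendant '[[[0,0.008,0,0,0.05],[0,0.016,0,0,0.05],[0,0.023,-0.015,0,0.05],[0,0.03,-0.031,0,0.05],[0,0.036,-0.043,0,0.05],[0,0.042,-0.057,0,0.05],[0,0.048,-0.07,0,0.05],[0,0.048,-0.07,0,0.05],[0,0.048,-0.07,0,0.05]]]'
```

```text
time_s: 7.3
eef_pos: [570.5, -5.7, 139.4]
ee_rot: [-0.003, 0.748, 0.663, -0.003]
force: [-18.1, -3.5, 3.0]
grip_width: 0.103
grip_force: 30.9
```

```bash
python3 -m pendant '[[[0,-0.011,0,0,0.05],[0,-0.011,0,0,0.05],[0,0.006,-0.032,0,0.05],[0,0.024,-0.064,0,0.05],[0,0.044,-0.095,0,0.05],[0,0.064,-0.124,0,0.05],[0,0.064,-0.124,0,0.05]]]'
```

```text
time_s: 8.0
eef_pos: [585.3, -7.7, 165.4]
ee_rot: [-0.001, 0.748, 0.663, -0.001]
force: [-12.2, -3.9, 2.1]
grip_width: 0.098
grip_force: 30.4
```

```bash
python3 -m pendant '[[[0,-0.006,0,0,0.05],[0,0.015,-0.029,0,0.05],[0,0.037,-0.057,0,0.05],[0,0.062,-0.083,0,0.05],[0,0.087,-0.109,0,0.05],[0,0.114,-0.133,0,0.05],[0,0.141,-0.157,0,0.05],[0,0.141,-0.157,0,0.05]]]'
```

```text
time_s: 8.8
eef_pos: [613.9, -11.6, 197.6]
ee_rot: [0.0, 0.749, 0.663, -0.001]
force: [-13.0, -3.7, 6.4]
grip_width: 0.1
grip_force: 30.3
```

```bash
python3 -m pendant '[[[0,-0.005,-0.005,0,0.05],[0,0.024,-0.028,0,0.05],[0,0.053,-0.048,0,0.05],[0,0.084,-0.068,0,0.05],[0,0.115,-0.086,0,0.05],[0,0.148,-0.103,0,0.05],[0,0.18,-0.118,0,0.05],[0,0.18,-0.118,0,0.05],[0,0.18,-0.118,0,0.05]]]' 40
python3 - <<'E'
from h import *
togo([559,-5,112])
p,d=ctrl.capture("scene"); crop("scene",p,120,90,260,195,3,"pics/s3.png")
E
```

```text
time_s: 9.7
eef_pos: [649.7, -16.5, 221.8]
ee_rot: [0.001, 0.749, 0.663, -0.001]
force: [-9.5, -7.2, 8.8]
grip_width: 0.1
grip_force: 40.0
t 9.7 pos [649.7 -16.5 221.8] F [-9.5 -7.2  8.8] w 0.1 g 40.0
shift [ 0.003 -0.458  0.548] yawy -0.1214 tilt [ 0.001 -0.003 -1.   ]
```

View pics/s3.png

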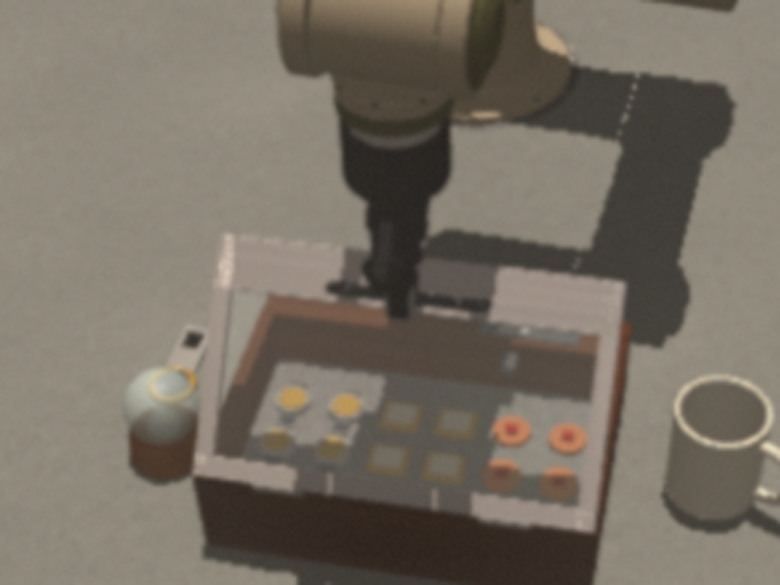

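The lid is held at about 49° with the bar still in the fingers at crop (400,295), and the mug, globe and opener haven't moved. I'll ease the remaining preload, let it settle and check.

```bash
python3 -m pendant '[[[0,-0.003,-0.005,0,0.05],[0,-0.003,-0.005,0,0.05],[0,-0.003,-0.005,0,0.05],[0,-0.003,-0.005,0,0.05],[0,-0.003,-0.005,0,0.05],[0,-0.003,-0.005,0,0.05],[0,-0.003,-0.005,0,0.05],[0,-0.003,-0.005,0,0.05]]]' 40; python3 -c "
from h import *
p,d=ctrl.capture('scene'); ctrl.capture('scene'); togo([649.7,-16.5,221.8]); print(ctrl.sense()['dq'].round(3))"
```

```text
time_s: 10.55
eef_pos: [649.0, -16.3, 221.5]
ee_rot: [0.001, 0.749, 0.663, -0.001]
force: [-6.2, -6.8, 2.5]
grip_width: 0.094
grip_force: 39.4
t 10.65 pos [649.  -16.4 221.6] F [-6.1 -6.7  2.7] w 0.097 g 39.4
shift [-0.     0.004 -0.001] yawy -0.1215 tilt [-0.    -0.002 -1.   ]
[ 0.     0.001  0.001 -0.002  0.001 -0.001]
```

```bash
python3 -c "
from rig import ctrl
print(ctrl.finish_job())"
```

```text
the job is handed in; nothing more can be done
None
```

The gentle tug showed the lid was not caught, so I left the catch alone, lifted the lid to about 49°, and handed the job in with the fingers still gripping the handle; the mug, snow globe and opener were not touched.

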